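# Find the heavy side of a kinetic sculpture's wheel

### The arm

A 6-joint arm with a two-finger parallel gripper is mounted at the origin on the work surface. World frame = base frame: x ahead of the robot, y to its left, z up, the work surface at z = 0. Lengths are in m, angles in rad, forces in N, time in s.
With the tool pointing down it reaches from about 0.325 to 0.775 m from the base axis. Payload 5.5 kg.
Tool frame: the origin (TCP) lies at the very end of the fingers, on their centre line; the grasp point (between the pads) lies 19 mm behind it (pinch_z is the distance from the TCP to the grasp point, in m); z points along the fingers, y is the line along which they close (so a half turn about z gives the same grasp; the last joint's range is limited). The gripper opens to 85 mm and grips with 20 to 120 N. Pads are 22 mm wide; open, the fingers measure 114 mm over their backs; the gripper's body (76 mm by 85 mm) begins 54 mm behind the grasp point. The pads swing forward as they close: fully open they stand 13 mm farther back than shut.
Start: joints at [1.231, 0.091, 1.231, -0, 1.82, -0.057], TCP at [0.167, 0.576, 0.231] pointing down, gripper open.
Joint ranges: [-2.87, 2.87], [-0.86, 2.18], [0.17, 2.46], [-1.51, 4.65], [0.06, 2.69], [-2.65, 2.65]. Speed limits (rad/s): [2.57, 2.57, 3.01, 3.14, 3.14, 3.14].

### API

Orientations are given as a unit quaternion [x, y, z, w].
In Python, from rig import read_state, capture, calibration, finish_job, pinch_z gives the robot as it stands.
- The arm moves only by the shell command python3 -m pendant 'ROWS' [OPENING] [FORCE]. ROWS is JSON, a list of rows, each an object with "travel": the shift along the tool's x, y, z scaled (see below), a list of three; "angular": the turn, a rotation vector about the tool's x, y, z scaled (see below), a list of three. A call has 1 to 12 rows; each row shifts and turns the commanded pose from where the row before left it, along the tool's axes as they then stand; what a row does not reach is not made up. The controller multiplies each number of a shift by 30 mm and each number of a turn by 0.1 rad. A row lasts 1/8 s, in which the tool goes at most 62.5 mm and 10.7 degrees, less where a joint would pass 70% of its speed; a pose out of reach is approached as far as the arm can. A call with a number of a shift or a turn outside -1 to 1 is refused whole. A call with a gripper value outside its range is refused whole. OPENING is the gripper command: -1 is shut, 1 is fully open, values between are in proportion, set as the call begins (- or left out, the last holds). The fingers move at their own pace and stop on an object; FORCE is the grip in N (left out, the last holds). Time passes only in rows, so rows that do not move let the fingers close. It gives the time, the measured TCP pose, the force, the opening and the grip force at its end, in the units of the state.
- read_state(): the state, without advancing time (a new reading comes with each control period).
- capture(name): name is "scene" or "top" or "wrist"; returns the picture (480x640x3 uint8, red, green, blue); there is no depth.
- calibration(name): a dict with "K" (3x3 intrinsics, pixels), "distortion" ([k1, k2, p1, p2, k3] as OpenCV has them; the pictures are not rectified), "R" (3x3) and "t" (3): a world point X has camera coordinates R X + t; the wrist camera has in their place "hand_eye" (4x4, takes a point from camera to tool coordinates, whose origin is the TCP and whose axes are the flange's). Camera axes: x right, y down, z forward; pixel columns grow to the right and rows downward; lengths in m; the calibration is good to about 2 mm. A picture is of the moment at which its call begins: read the wrist's pose just before it. calibration takes no time and is no camera call.
- finish_job(): hands the job in; it is judged then, once.
The state is a dict: "time": time; "joint_pos": joint angles; "joint_vel": joint speeds; "joint_efforts": joint torques, N m; "tcp_pos": TCP position; "orientation": TCP orientation; "ft_force": force on the tool from outside, world axes, zero at the start; "ft_torque": the same for the moment, N m; "opening": opening from 0.0 (shut) to 1.0 (fully open); "gripper_force": force on a finger pad.
Only numpy, scipy, OpenCV 4.12 (cv2) and the standard library are available. Lean on these libraries where they do the work, as an engineer would, in place of code of your own. Each camera call takes 0.05 s, during which the arm holds its last target. There are 200 camera calls.

### The job

The steel wheel of this kinetic sculpture has one heavy side hidden in its rim and needs balancing. Turn the wheel by hand, feel where the heavy side lies, and bring it straight down; mind that the bushings drag, so a wheel that is let go stops well short of the bottom on either side. Finish while still gripping the wheel by its rim, holding the wheel still with its heavy side straight down so that I can chalk the spot, and leave the other things on the table where they are.

Things in the scene. Friction and masses are not known exactly. Their poses are not given: they have to be found in the camera images.
- stand: the sculpture's fixed stand: marble plinth 150 x 170 x 30 mm, with two steel uprights that carry the axle between them (10 x 30 mm in plan, 46 mm either side of the middle along x; bushing housings 38 mm across and 18 mm thick at their tops, 194 mm high). Origin: centre of the plinth's underside, on the table. x runs along the level axle, z up
- axle (a point): centre of the wheel, on the axle, 175 mm above the table; axes as the stand's. The wheel stands upright across x: a flat steel rim of outer radius 112 mm and inner radius 88 mm, 18 mm wide along the axle, to be gripped by its two flat sides; hub and five thin spokes. 0.9 kg in all, of which 0.26 to 0.39 kg is the heavy side, inside the rim at radius 100 mm, anywhere round it, unseen
- wheel (a joint): turn of the wheel (rad, no stops), positive right-handed about the stand's x: the top of the rim goes to the stand's -y. The value says nothing of the heavy side. Bushing drag 0.16 N m, plus 0.06 N m per rad/s. Let go, the wheel runs down for 1 to 3 s and stops with the heavy side 18 to 39 degrees short of the bottom, nearly equally short from either side; it also stays put within 25 degrees of the top
- big_disc (a point): centre of the largest (44 mm across) of five thin brass discs, one on each spoke, 55 mm from the axle. They grow round the wheel from 20 to 44 mm and turn with it, so they show how far it has turned; at wheel angle 0 this one points to the stand's +y. They weigh next to nothing and do not tell the heavy side. The wheel may still be running down in the first 3 s
- maquette: bystander: grey stone pair of slender standing figures on a 75 x 90 mm base, 168 mm tall, loose; origin at the centre of its underside
- wax_tin: bystander: round steel tin, 72 mm across, 62 mm tall, loose; origin at the centre of its underside
- deli_tub: bystander: black food tub with a pale lid, 116 x 156 x 57 mm, loose; origin at the centre of its underside
- spanner: bystander: spanner lying flat, 160 mm long, loose; origin at its middle, underside

How it is judged:
By the outcome, as a careful person would: the job done as asked, in the order asked, and still so for the second after the job is handed in, while the arm keeps its last pose, push and grip.
It also fails if it takes over 72 s, if anything falls off the work surface, if the arm or the gripper's body presses on something with over 40 N, if the wrist force passes 120 N, or if a joint passes its speed limit or range.

## Working session

There is one attempt and no reset: what is moved stays moved. The work goes in short steps, Python scripts to look and compute and a shell command to move; the robot and the scene stay as the last step left them, time stands still between calls to the robot, and variables do not carry over. Pictures are saved under pics/ and viewed, at most 10 in all, crops included, and the job is handed in when it is done.

```bash
ls; mkdir -p pics; python3 - <<'E'
from rig import *
import cv2,numpy as np
for n in("scene","top"):
    cv2.imwrite(f"pics/{n}0.png",capture(n)[:,:,::-1]); c=calibration(n); print(n,{k:np.round(v,4).tolist() for k,v in c.items()})
print(calibration("wrist")); s=read_state(); print(s, pinch_z)
E
```

```text
pics
scene {'K': [[532.7206, 0.0, 319.296], [0.0, 532.7206, 236.5595], [0.0, 0.0, 1.0]], 'distortion': [0.0304, 0.0, 0.0, 0.0, 0.0], 'R': [[0.6486, 0.7609, -0.0184], [0.4065, -0.3668, -0.8368], [-0.6435, 0.5352, -0.5472]], 't': [-0.362, -0.1122, 1.3729]}
top {'K': [[525.0825, 0.0, 318.6932], [0.0, 525.0825, 245.54], [0.0, 0.0, 1.0]], 'distortion': [-0.0845, 0.0, 0.0, 0.0, 0.0], 'R': [[-0.0084, -0.9996, 0.0278], [-0.9908, 0.0046, -0.1354], [0.1352, -0.0286, -0.9904]], 't': [0.0135, 0.5451, 1.1057]}
{'K': array([[345.48235395,   0.        , 320.60267644],
       [  0.        , 345.48235395, 231.02250216],
       [  0.        ,   0.        ,   1.        ]]), 'distortion': array([-0.04666517,  0.        ,  0.        ,  0.        ,  0.        ]), 'hand_eye': array([[-6.08249589e-04, -9.58655628e-01, -2.84568123e-01,
         7.21725556e-02],
       [ 9.99999777e-01, -5.04595228e-04, -4.37562706e-04,
         7.78054696e-04],
       [ 2.75880233e-04, -2.84568326e-01,  9.58655721e-01,
        -1.42874085e-01],
       [ 0.00000000e+00,  0.00000000e+00,  0.00000000e+00,
         1.00000000e+00]])}
{'time': 0.1, 'joint_pos': array([ 1.23127505e+00,  9.17735491e-02,  1.23178807e+00,  3.45066624e-05,
        1.81979974e+00, -5.66860114e-02]), 'joint_vel': array([-0.00022582, -0.00251053, -0.00305465,  0.00104218, -0.00152358,
       -0.001134  ]), 'joint_efforts': array([ 1.79335686e-03, -4.60214067e+01, -4.19218647e+01, -1.38373925e-04,
        1.06341974e-02,  4.90736591e-05]), 'tcp_pos': array([0.16734384, 0.57592101, 0.23025718]), 'orientation': array([ 1.40942485e-01,  9.90017390e-01, -8.63764152e-04, -1.90447608e-04]), 'ft_force': array([ 0.17664472, -0.10783996, -0.15525055]), 'ft_torque': array([0.01722893, 0.02144199, 0.01476599]), 'gripper_force': 0.0, 'opening': 0.9994791364159581} 0.0187
```

View pics/scene0.png

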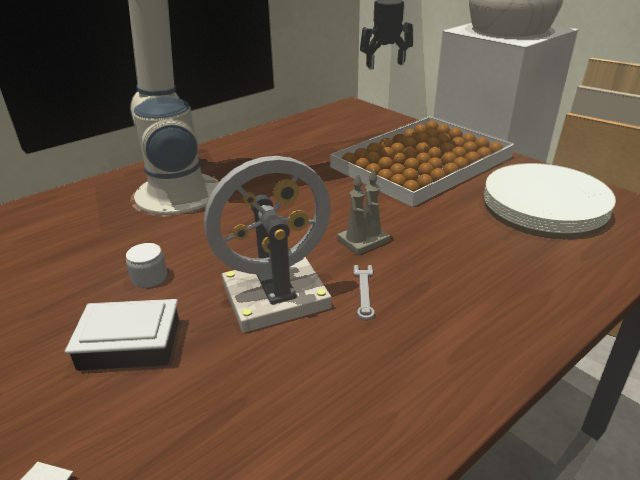

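View pics/top0.png

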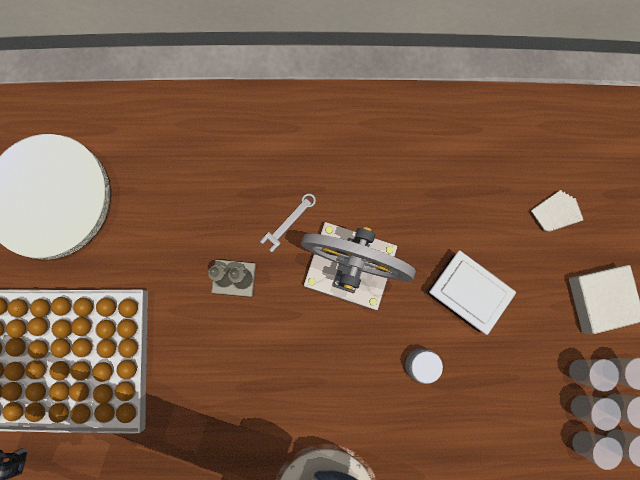

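The scene view shows the wheel on its plinth, with the largest disc at (287,192), the spanner and maquette to its right, and the tin and tub to its left. In the top view the plinth corners are about (328,222), (397,243), (377,308) and (305,285), and the rim runs from (302,240) to (414,277).

```bash
cat > h.py <<'E'
from rig import *
import cv2,numpy as np
from scipy.spatial.transform import Rotation as Ro
def ray(n,px):
    c=calibration(n); p=cv2.undistortPoints(np.array(px,float).reshape(-1,1,2),c['K'],c['distortion']).reshape(-1,2)
    d=np.c_[p,np.ones(len(p))]@c['R']; return -c['R'].T@c['t'], d
def onz(n,px,z):
    o,d=ray(n,px); return o+d*((z-o[2])/d[:,2])[:,None]
def proj(n,X):
    c=calibration(n); return cv2.projectPoints(np.array(X,float).reshape(-1,1,3),cv2.Rodrigues(c['R'])[0],c['t'],c['K'],c['distortion'])[0].reshape(-1,2)
E
python3 - <<'E'
from h import *
np.set_printoptions(precision=4,suppress=True)
P=onz("top",[(328,222),(397,243),(377,308),(305,285)],.03); print(P)
print("ctr",P.mean(0)); a=(P[0]+P[1]-P[2]-P[3])[:2]; b=(P[0]+P[3]-P[1]-P[2])[:2]
print("yaw a",np.degrees(np.arctan2(a[1],a[0])),np.linalg.norm(a)/2,"b",np.degrees(np.arctan2(b[1],b[0])),np.linalg.norm(b)/2)
Q=onz("top",[(302,240),(414,277)],.175);print("rim",Q,Q.mean(0),np.degrees(np.arctan2(*(Q[0]-Q[1])[[1,0]])))
print("maq",onz("top",[(212,260),(255,262),(252,297),(211,293)],.02)[:,:2])
s=read_state();print(Ro.from_quat(s['orientation']).as_matrix())
E
```

```text
[[ 0.5984 -0.0113  0.03  ]
 [ 0.551  -0.163   0.03  ]
 [ 0.409  -0.1155  0.03  ]
 [ 0.46    0.0401  0.03  ]]
ctr [ 0.5046 -0.0624  0.03  ]
yaw a -19.431875087478343 0.14865273969755782 b 72.24816488516868 0.1613380230459309
rim [[ 0.5372  0.0457  0.175 ]
 [ 0.4649 -0.1678  0.175 ]] [ 0.501 -0.061  0.175] 71.2791965376514
maq [[0.5166 0.244 ]
 [0.5117 0.1495]
 [0.4352 0.1555]
 [0.4443 0.245 ]]
[[-0.9603  0.2791 -0.0006]
 [ 0.2791  0.9603 -0.0017]
 [ 0.0001 -0.0018 -1.    ]]
```

```bash
cat >> h.py <<'E'
C=np.array([.5025,-.0615,.175]); YAW=np.radians(-18.5)
U=np.array([np.cos(YAW),np.sin(YAW),0]); V=np.array([-U[1],U[0],0]); Z=np.array([0,0,1.])
def target(a,r):
    "hand pose gripping rim from the outside at angle a (from top towards +V), TCP at radius r"
    d=np.sin(a)*V+np.cos(a)*Z; z=-d; y=U; x=np.cross(y,z); return np.c_[x,y,z],C+r*d
def cur():
    s=read_state(); return Ro.from_quat(s['orientation']).as_matrix(),s['tcp_pos']
def twist(R0,p0,R1,p1,n):
    "constant body twist for n rows, in pendant units"
    from scipy.linalg import logm
    T0=np.eye(4);T0[:3,:3]=R0;T0[:3,3]=p0;T1=np.eye(4);T1[:3,:3]=R1;T1[:3,3]=p1
    w=Ro.from_matrix(R0.T@R1).as_rotvec()
    L=np.real(logm(np.linalg.inv(T0)@T1))/n
    # per-row shift = translation of exp(L)
    from scipy.linalg import expm
    return expm(L)[:3,3]/.03, w/n/.1
E
python3 - <<'E'
from h import *
np.set_printoptions(precision=3,suppress=True)
for n in (24,30): print(n,*twist(*cur(),*target(0,.19),n))
E
```

```text
24 [-1.116 -0.036 -0.187] [-0.001  0.001  0.671]
30 [-0.893 -0.023 -0.15 ] [-0.     0.     0.537]
```

```bash
R='{"travel":[-0.893,-0.023,-0.15],"angular":[0,0,0.537]}'; python3 -m pendant '[{"travel":[-0.9,-0.02,-0.4],"angular":[0,0,0.54]},{"travel":[-0.9,-0.02,-0.4],"angular":[0,0,0.54]},{"travel":[-0.9,-0.02,-0.4],"angular":[0,0,0.54]},{"travel":[-0.9,-0.02,-0.4],"angular":[0,0,0.54]},{"travel":[-0.9,-0.02,-0.4],"angular":[0,0,0.54]},{"travel":[-0.9,-0.02,-0.4],"angular":[0,0,0.54]},{"travel":[-0.9,-0.02,-0.4],"angular":[0,0,0.54]},{"travel":[-0.9,-0.02,-0.4],"angular":[0,0,0.54]},{"travel":[-0.9,-0.02,-0.4],"angular":[0,0,0.54]},{"travel":[-0.9,-0.02,-0.4],"angular":[0,0,0.54]},{"travel":[-0.9,-0.02,0],"angular":[0,0,0.54]},{"travel":[-0.9,-0.02,0],"angular":[0,0,0.54]}]'
python3 -m pendant '[{"travel":[-0.9,-0.02,0],"angular":[0,0,0.54]},{"travel":[-0.9,-0.02,0],"angular":[0,0,0.54]},{"travel":[-0.9,-0.02,0],"angular":[0,0,0.54]},{"travel":[-0.9,-0.02,0],"angular":[0,0,0.54]},{"travel":[-0.9,-0.02,0],"angular":[0,0,0.54]},{"travel":[-0.9,-0.02,0],"angular":[0,0,0.54]},{"travel":[-0.9,-0.02,0],"angular":[0,0,0.54]},{"travel":[-0.9,-0.02,0],"angular":[0,0,0.54]},{"travel":[-0.9,-0.02,0],"angular":[0,0,0.54]},{"travel":[-0.9,-0.02,0],"angular":[0,0,0.54]},{"travel":[-0.9,-0.02,0],"angular":[0,0,0.54]},{"travel":[-0.9,-0.02,0],"angular":[0,0,0.54]}]'
python3 - <<'E'
from h import *
np.set_printoptions(precision=3,suppress=True)
print(*twist(*cur(),*target(0,.16),8))
print(*cur())
E
```

```text
time: 1.6
tcp_pos: [0.4305, 0.3952, 0.3508]
orientation: [0.45, 0.893, -0.0, -0.0]
ft_force: [-0.0, 1.0, -0.7]
opening: 1.001
gripper_force: 0.0
time: 3.1
tcp_pos: [0.5303, 0.0927, 0.3506]
orientation: [0.711, 0.704, -0.0, -0.0]
ft_force: [-0.3, 0.3, -0.1]
opening: 1.0
gripper_force: 0.0
[-0.655 -0.021  0.065] [-0.001  0.     0.391]
[[ 0.01   1.    -0.001]
 [ 1.    -0.01  -0.   ]
 [-0.    -0.001 -1.   ]] [0.53  0.093 0.351]
```

```bash
python3 -m pendant '[{"travel":[-0.66,-0.02,0.05],"angular":[0,0,0.39]},{"travel":[-0.66,-0.02,0.05],"angular":[0,0,0.39]},{"travel":[-0.66,-0.02,0.05],"angular":[0,0,0.39]},{"travel":[-0.66,-0.02,0.05],"angular":[0,0,0.39]},{"travel":[-0.66,-0.02,0.05],"angular":[0,0,0.39]},{"travel":[-0.66,-0.02,0.05],"angular":[0,0,0.39]},{"travel":[-0.66,-0.02,0.05],"angular":[0,0,0.39]},{"travel":[-0.66,-0.02,0.05],"angular":[0,0,0.39]},{"travel":[0,0,0],"angular":[0,0,0]}]'
python3 - <<'E'
from h import *
np.set_printoptions(precision=3,suppress=True)
print(*twist(*cur(),*target(0,.0815),4))
s=read_state(); im=capture("wrist"); cv2.imwrite("pics/w1.png",im[:,:,::-1])
# predicted rim-top circle edges in wrist picture
c=calibration("wrist"); R=Ro.from_quat(s['orientation']).as_matrix(); H=c['hand_eye']
a=np.radians(np.arange(-40,41,20)); print(s['tcp_pos'])
for o in(-.009,.009):
    X=np.array([C+o*U+.112*(np.sin(t)*V+np.cos(t)*Z) for t in a]); X=(X-s['tcp_pos'])@R; X=(X-H[:3,3])@H[:3,:3]
    print(cv2.projectPoints(X,np.zeros(3),np.zeros(3),c['K'],c['distortion'])[0].reshape(-1,2))
cv2.imwrite("pics/s1.png",capture("scene")[130:310,180:350,::-1].repeat(3,0).repeat(3,1))
E
```

```text
time: 4.22
tcp_pos: [0.5024, -0.0631, 0.3393]
orientation: [0.812, 0.584, 0.0, 0.0]
ft_force: [0.7, 0.3, -0.8]
opening: 0.999
gripper_force: 0.0
[ 0.013 -0.004  0.69 ] [0.    0.    0.001]
[ 0.502 -0.063  0.339]
[[307.517 332.411]
 [305.801 304.421]
 [304.494 252.862]
 [304.131 187.656]
 [304.887 128.269]]
[[331.972 332.414]
 [333.382 304.423]
 [334.447 252.859]
 [334.727 187.646]
 [334.083 128.254]]
```

View pics/w1.png

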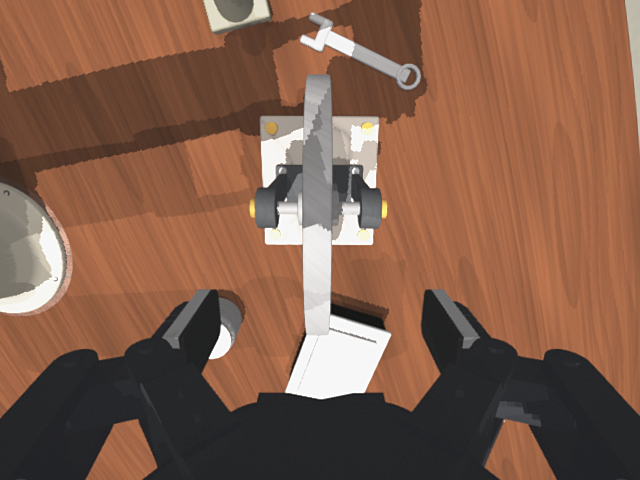

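View pics/s1.png

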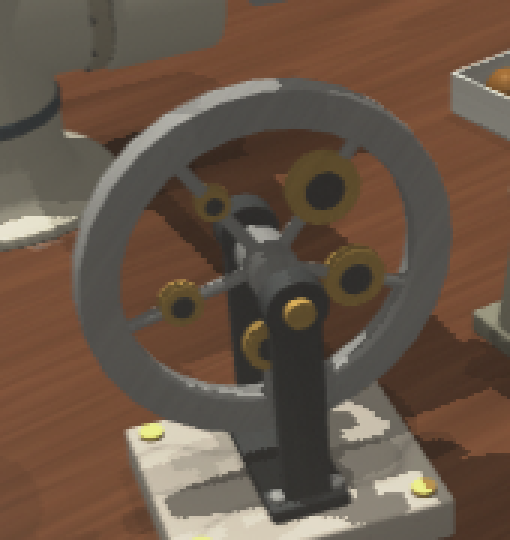

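The wrist view has the rim straight between the open fingers, columns 302–331 against a predicted 304–335, so it sits about 1.5 mm towards tool -y. The scene crop shows the wheel settled, with the largest disc still at (287,192). Descending and gripping at the top.

```bash
sed -i 's/^C=.*175\]);/C=np.array([.5011,-.061,.175]);/' h.py
python3 -m pendant '[{"travel":[0.01,-0.05,0.69],"angular":[0,0,0]},{"travel":[0.02,0,0.69],"angular":[0,0,0]},{"travel":[0.02,0,0.69],"angular":[0,0,0]},{"travel":[0,0,0.69],"angular":[0,0,0]},{"travel":[0,0,0],"angular":[0,0,0]},{"travel":[0,0,0],"angular":[0,0,0]}]'
python3 -c "
from h import *
s=read_state();print(s['ft_force'],s['ft_torque'])"
python3 -m pendant '[{"travel":[0,0,0],"angular":[0,0,0]},{"travel":[0,0,0],"angular":[0,0,0]},{"travel":[0,0,0],"angular":[0,0,0]},{"travel":[0,0,0],"angular":[0,0,0]},{"travel":[0,0,0],"angular":[0,0,0]},{"travel":[0,0,0],"angular":[0,0,0]}]' -1 40
python3 -c "
from h import *
s=read_state();print(s['ft_force'],s['ft_torque'],s['opening'],s['gripper_force']);print(*twist(*cur(),*target(0,.0815),1))
for a in (.3,.6,-.3,-.6): print(*twist(*target(0,.0815),*target(a,.0815),abs(a)/.05))"
```

```text
time: 5.08
tcp_pos: [0.5022, -0.0596, 0.2575]
orientation: [0.811, 0.586, 0.0, 0.0]
ft_force: [0.5, 0.4, 0.5]
opening: 1.004
gripper_force: 0.0
[0.48427799 0.43705692 0.54429991] [ 0.00642405  0.01193056 -0.00240585]
time: 5.82
tcp_pos: [0.5011, -0.0596, 0.2568]
orientation: [0.811, 0.585, -0.0, -0.001]
ft_force: [-4.1, 2.6, 1.6]
opening: 0.201
gripper_force: 42.4
[-4.09061272  2.61901675  1.63736915] [ 0.23161805  0.66306617 -0.28050493] 0.20126298380928143 42.35382297562552
[-0.04345664  0.01304046  0.01032162] [-0.01658853 -0.00047909  0.02616019]
[1.35776743e-01 3.04658825e-16 3.39512593e-03] [ 1.57062326e-18 -5.00000000e-01  2.09928761e-17]
[ 1.35776743e-01 -1.54197642e-16  3.39512593e-03] [ 6.42501495e-19 -5.00000000e-01 -9.26303969e-18]
[-1.35776743e-01  3.73645987e-18  3.39512593e-03] [-1.57062326e-18  5.00000000e-01  2.09928761e-17]
[-0.13577674  0.          0.00339513] [-6.42501495e-19  5.00000000e-01 -9.26303969e-18]
```

```bash
cat > log.py <<'E'
from h import *
import json
s=read_state(); R,p=cur(); d=p-C; a=np.arctan2(d@V,d@Z); h=np.arctan2(-R[:,2]@V,-R[:,2]@Z)
t=np.cos(h)*V-np.sin(h)*Z; n=np.sin(h)*V+np.cos(h)*Z
F,M=s['ft_force'],s['ft_torque']
row=[s['time'],np.degrees(a),np.degrees(h),np.hypot(d@V,d@Z)*1e3,F@t,F@n,F@U,M@U,M@t,M@n]
print(*np.round(row,2)); open('log.txt','a').write(json.dumps([float(x) for x in row])+'\n')
E
python3 log.py
python3 -m pendant '[{"travel":[0.19,0,0.007],"angular":[0,-0.7,0]},{"travel":[0.19,0,0.007],"angular":[0,-0.7,0]},{"travel":[0.19,0,0.007],"angular":[0,-0.7,0]}]' >/dev/null; python3 log.py
python3 -m pendant '[{"travel":[0.19,0,0.007],"angular":[0,-0.7,0]},{"travel":[0.19,0,0.007],"angular":[0,-0.7,0]},{"travel":[0.19,0,0.007],"angular":[0,-0.7,0]}]' >/dev/null; python3 log.py
python3 -m pendant '[{"travel":[-0.19,0,0.007],"angular":[0,0.7,0]},{"travel":[-0.19,0,0.007],"angular":[0,0.7,0]},{"travel":[-0.19,0,0.007],"angular":[0,0.7,0]}]' >/dev/null; python3 log.py
python3 -m pendant '[{"travel":[-0.19,0,0.007],"angular":[0,0.7,0]},{"travel":[-0.19,0,0.007],"angular":[0,0.7,0]},{"travel":[-0.19,0,0.007],"angular":[0,0.7,0]}]' >/dev/null; python3 log.py
```

```text
5.82 0.91 -0.0 81.82 1.19 1.64 -4.71 0.01 0.7 -0.28
6.2 12.9 12.15 82.18 0.19 -0.68 -3.3 0.06 0.63 -0.27
6.58 24.82 24.19 82.5 -1.09 -0.78 -3.14 0.12 0.67 -0.22
6.95 13.77 11.78 81.87 4.06 -1.54 -4.13 0.98 0.51 -0.38
7.32 1.76 -0.28 81.5 5.72 -3.13 -4.58 1.0 0.44 -0.32
```

```bash

python3 -m pendant '[{"travel":[0.19,0,0.007],"angular":[0,-0.7,0]},{"travel":[0.19,0,0.007],"angular":[0,-0.7,0]}]' >/dev/null; python3 log.py
python3 -m pendant '[{"travel":[0.19,0,0.007],"angular":[0,-0.7,0]},{"travel":[0.19,0,0.007],"angular":[0,-0.7,0]}]' >/dev/null; python3 log.py
python3 -m pendant '[{"travel":[0.19,0,0.007],"angular":[0,-0.7,0]},{"travel":[0.19,0,0.007],"angular":[0,-0.7,0]}]' >/dev/null; python3 log.py
python3 -m pendant '[{"travel":[0.19,0,0.007],"angular":[0,-0.7,0]},{"travel":[0.19,0,0.007],"angular":[0,-0.7,0]}]' >/dev/null; python3 log.py
python3 -m pendant '[{"travel":[0.19,0,0.007],"angular":[0,-0.7,0]},{"travel":[0.19,0,0.007],"angular":[0,-0.7,0]}]' >/dev/null; python3 log.py
python3 -m pendant '[{"travel":[0.19,0,0.007],"angular":[0,-0.7,0]},{"travel":[0.19,0,0.007],"angular":[0,-0.7,0]}]' >/dev/null; python3 log.py
python3 -m pendant '[{"travel":[0.19,0,0.007],"angular":[0,-0.7,0]},{"travel":[0.19,0,0.007],"angular":[0,-0.7,0]}]' >/dev/null; python3 log.py
python3 -m pendant '[{"travel":[-0.19,0,0.007],"angular":[0,0.7,0]},{"travel":[-0.19,0,0.007],"angular":[0,0.7,0]}]' >/dev/null; python3 log.py
python3 -m pendant '[{"travel":[-0.19,0,0.007],"angular":[0,0.7,0]},{"travel":[-0.19,0,0.007],"angular":[0,0.7,0]}]' >/dev/null; python3 log.py
python3 -m pendant '[{"travel":[-0.19,0,0.007],"angular":[0,0.7,0]},{"travel":[-0.19,0,0.007],"angular":[0,0.7,0]}]' >/dev/null; python3 log.py
python3 -m pendant '[{"travel":[-0.19,0,0.007],"angular":[0,0.7,0]},{"travel":[-0.19,0,0.007],"angular":[0,0.7,0]}]' >/dev/null; python3 log.py
python3 -m pendant '[{"travel":[-0.19,0,0.007],"angular":[0,0.7,0]},{"travel":[-0.19,0,0.007],"angular":[0,0.7,0]}]' >/dev/null; python3 log.py
python3 -m pendant '[{"travel":[-0.19,0,0.007],"angular":[0,0.7,0]},{"travel":[-0.19,0,0.007],"angular":[0,0.7,0]}]' >/dev/null; python3 log.py
python3 -m pendant '[{"travel":[-0.19,0,0.007],"angular":[0,0.7,0]},{"travel":[-0.19,0,0.007],"angular":[0,0.7,0]}]' >/dev/null; python3 log.py
python3 -c "
from h import *
print(read_state()['joint_pos'],cur()[1])"
```

```text
7.58 8.37 8.14 81.74 -1.16 -1.13 -4.19 -0.08 0.71 -0.26
7.82 16.55 16.23 81.98 -1.7 -1.13 -2.89 -0.24 0.7 -0.33
8.07 24.51 24.25 82.22 -2.75 -1.9 -3.38 -0.31 0.66 -0.32
8.32 32.44 32.27 82.41 -2.21 -1.48 -2.45 -0.29 0.68 -0.26
8.57 40.35 40.28 82.57 -3.54 -1.39 -1.42 -0.23 0.62 -0.2
8.82 48.26 48.3 82.74 -4.14 -1.04 -1.01 -0.31 0.73 -0.04
9.07 56.14 56.31 82.84 -4.34 0.08 0.51 -0.28 0.69 -0.04
9.32 49.92 48.01 81.9 3.67 -5.01 -2.12 1.21 0.17 -0.24
9.57 41.83 39.87 81.75 4.78 -4.77 -1.53 1.48 0.14 -0.33
9.82 33.87 31.83 81.56 5.08 -5.0 -2.17 1.41 0.14 -0.35
10.07 25.94 23.79 81.35 4.86 -5.02 -2.56 1.38 0.1 -0.42
10.32 17.96 15.75 81.16 5.33 -4.97 -3.93 1.43 0.14 -0.4
10.58 9.98 7.71 80.94 6.05 -4.82 -3.97 1.37 0.15 -0.41
10.82 1.96 -0.33 80.72 6.63 -5.28 -4.89 1.35 0.22 -0.39
[-0.18701757 -0.15695832  1.43011918  0.00621148  1.86956667  0.1329801 ] [ 0.50164397 -0.05826376  0.25567237]
```

```bash
cat > wh.py <<'E'
from h import *
def wheel_angle(im,off=.004,show=None):
    "angle of the largest disc from the top towards +V, deg (im RGB); also score"
    c=calibration("scene"); cam=-c['R'].T@c['t']; s=np.sign((cam-C)@U)
    N=300; g=(np.arange(N)-N/2)*.0008; X,Y=np.meshgrid(g,-g)   # X along V*?, Y up
    P=C+s*off*U+X[...,None]*V+Y[...,None]*Z
    uv=proj("scene",P.reshape(-1,3)).reshape(N,N,2).astype(np.float32)
    I=cv2.remap(im,uv,None,cv2.INTER_LINEAR); hsv=cv2.cvtColor(I,cv2.COLOR_RGB2HSV)
    m=((hsv[...,0]>15)&(hsv[...,0]<32)&(hsv[...,1]>110)&(hsv[...,2]>50)).astype(float)
    rr=np.hypot(X,Y); m[(rr<.02)|(rr>.086)]=0
    # radii from largest to smallest, sense fixed from the picture by trying both
    best=[]
    for ch in(1,-1):
        for a in np.arange(0,360,1.):
            M=np.zeros((N,N),bool)
            for k in range(5):
                b=np.radians(a+ch*72*k); d=np.hypot(X-.055*np.sin(b),Y-.055*np.cos(b)); R_=.022-.003*k
                M|=(d<R_)&(d>.5*R_)
            best.append(((m*M).sum()-.5*(m*~M).sum(),a,ch))
    b=max(best); near=[x for x in best if x[2]==b[2] and abs((x[1]-b[1]+180)%360-180)<=6]
    x=[(q[1]-b[1]+180)%360-180 for q in near]; p=np.polyfit(x,[q[0] for q in near],2)
    if show: cv2.imwrite(show,np.hstack([I[:,:,::-1],(m*255).astype(np.uint8)[...,None].repeat(3,2)]))
    return b[1]-p[1]/2/p[0],b
E
python3 - <<'E'
from wh import *
print(wheel_angle(cv2.imread("pics/scene0.png")[:,:,::-1].copy(),show="pics/r0.png"))
print(wheel_angle(capture("scene"),show="pics/r1.png"))
a=cv2.imread("pics/r0.png");b=cv2.imread("pics/r1.png");cv2.imwrite("pics/r01.png",np.vstack([a,b])[:600])
E
```

```text
(np.float64(37.04436974789916), (np.float64(2845.0), np.float64(37.0), 1))
(np.float64(40.47207750952986), (np.float64(2987.0), np.float64(40.0), 1))
```

View pics/r01.png

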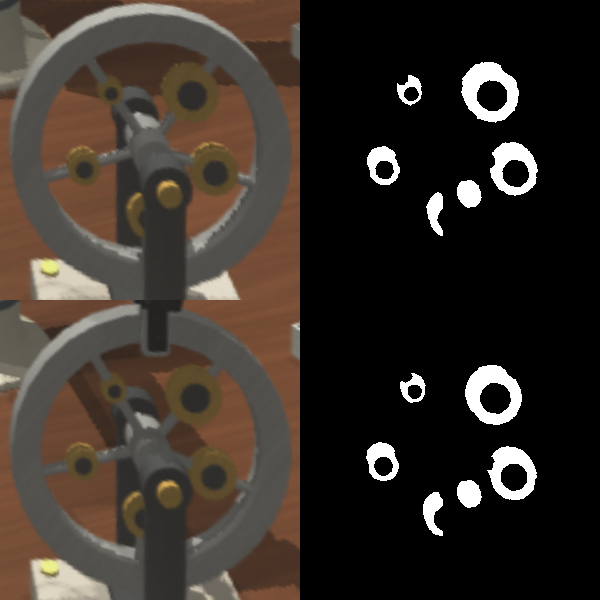

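The rectified views show the disc tracking works: the largest disc is at 37° at first rest and about 40.5° now (angles measured from the top towards +V). Next I turn well past the suspected bottom, let go, and see where it rests on that side.

```bash

python3 -m pendant '[{"travel":[0.19,0,0.007],"angular":[0,-0.7,0]},{"travel":[0.19,0,0.007],"angular":[0,-0.7,0]},{"travel":[0.19,0,0.007],"angular":[0,-0.7,0]},{"travel":[0.19,0,0.007],"angular":[0,-0.7,0]},{"travel":[0.19,0,0.007],"angular":[0,-0.7,0]},{"travel":[0.19,0,0.007],"angular":[0,-0.7,0]},{"travel":[0.19,0,0.007],"angular":[0,-0.7,0]},{"travel":[0.19,0,0.007],"angular":[0,-0.7,0]},{"travel":[0.19,0,0.007],"angular":[0,-0.7,0]}]' >/dev/null; python3 log.py
python3 -m pendant '[{"travel":[0.19,0,0.007],"angular":[0,-0.7,0]},{"travel":[0.19,0,0.007],"angular":[0,-0.7,0]},{"travel":[0.19,0,0.007],"angular":[0,-0.7,0]},{"travel":[0.19,0,0.007],"angular":[0,-0.7,0]},{"travel":[0.19,0,0.007],"angular":[0,-0.7,0]},{"travel":[0.19,0,0.007],"angular":[0,-0.7,0]},{"travel":[0.19,0,0.007],"angular":[0,-0.7,0]},{"travel":[0.19,0,0.007],"angular":[0,-0.7,0]},{"travel":[0.19,0,0.007],"angular":[0,-0.7,0]},{"travel":[0,0,0],"angular":[0,0,0]},{"travel":[0,0,0],"angular":[0,0,0]}]' >/dev/null; python3 log.py
python3 -c "
from wh import *
print(wheel_angle(capture('scene')))
print(read_state()['joint_pos'],cur()[1])"
python3 -m pendant '[{"travel":[0,0,0],"angular":[0,0,0]},{"travel":[0,0,0],"angular":[0,0,0]},{"travel":[0,0,0],"angular":[0,0,0]},{"travel":[0,0,0],"angular":[0,0,0]},{"travel":[0,0,0],"angular":[0,0,0]},{"travel":[0,0,0],"angular":[0,0,0]},{"travel":[0,0,0],"angular":[0,0,0]},{"travel":[0,0,0],"angular":[0,0,0]},{"travel":[0,0,0],"angular":[0,0,0]},{"travel":[0,0,0],"angular":[0,0,0]},{"travel":[0,0,0],"angular":[0,0,0]},{"travel":[0,0,0],"angular":[0,0,0]}]' 1
python3 -c "
from wh import *
print(wheel_angle(capture('scene'),show='pics/r2.png'))"
```

```text
12.0 36.63 36.29 81.68 -2.58 -4.95 -2.68 -0.15 0.64 -0.19
13.38 72.82 72.19 82.09 -1.49 -1.92 -2.21 0.25 0.41 -0.02
(np.float64(112.55603684034088), (np.float64(2672.0), np.float64(113.0), 1))
[ 0.42408217  0.47134987  1.26082962 -1.04480649  2.19914714  0.45802387] [0.52610006 0.01329073 0.19938227]
time: 14.92
tcp_pos: [0.5263, 0.0135, 0.1994]
orientation: [0.655, 0.473, -0.478, 0.345]
ft_force: [0.3, 0.1, -0.4]
opening: 1.003
gripper_force: 0.0
(np.float64(97.15965433934213), (np.float64(2626.0), np.float64(97.0), 1))
```

```bash

python3 -m pendant '[{"travel":[0,0,0],"angular":[0,0,0]},{"travel":[0,0,0],"angular":[0,0,0]},{"travel":[0,0,0],"angular":[0,0,0]},{"travel":[0,0,0],"angular":[0,0,0]}]' 1 >/dev/null
python3 -c "
from wh import *
print(wheel_angle(capture('scene'))); print(*twist(*cur(),*target(np.radians(72.2),.0815),1))"
python3 -m pendant '[{"travel":[0,0,0],"angular":[0,0,0]},{"travel":[0,0,0],"angular":[0,0,0]},{"travel":[0,0,0],"angular":[0,0,0]},{"travel":[0,0,0],"angular":[0,0,0]},{"travel":[0,0,0],"angular":[0,0,0]},{"travel":[0,0,0],"angular":[0,0,0]}]' -1 40
python3 -c "
from wh import *
print(wheel_angle(capture('scene')))"
python3 -m pendant '[{"travel":[-0.27,0,0.0137],"angular":[0,1,0]},{"travel":[-0.27,0,0.0137],"angular":[0,1,0]},{"travel":[-0.27,0,0.0137],"angular":[0,1,0]},{"travel":[-0.27,0,0.0137],"angular":[0,1,0]},{"travel":[-0.27,0,0.0137],"angular":[0,1,0]},{"travel":[-0.27,0,0.0137],"angular":[0,1,0]},{"travel":[-0.27,0,0.0137],"angular":[0,1,0]}]' >/dev/null; python3 log.py
python3 -m pendant '[{"travel":[-0.27,0,0.0137],"angular":[0,1,0]},{"travel":[-0.27,0,0.0137],"angular":[0,1,0]},{"travel":[-0.27,0,0.0137],"angular":[0,1,0]},{"travel":[-0.27,0,0.0137],"angular":[0,1,0]},{"travel":[-0.27,0,0.0137],"angular":[0,1,0]},{"travel":[-0.27,0,0.0137],"angular":[0,1,0]},{"travel":[-0.27,0,0.0137],"angular":[0,1,0]},{"travel":[0,0,0],"angular":[0,0,0]},{"travel":[0,0,0],"angular":[0,0,0]}]' ; python3 log.py
python3 -c "
from wh import *
print(wheel_angle(capture('scene')))"
```

```text
(np.float64(97.14802175239997), (np.float64(2635.0), np.float64(97.0), 1))
[-0.02667997 -0.00798739  0.02600374] [ 0.02732909 -0.00135785  0.00888498]
time: 16.27
tcp_pos: [0.5262, 0.0136, 0.1995]
orientation: [0.655, 0.473, -0.478, 0.345]
ft_force: [0.0, 2.4, 0.4]
opening: 0.201
gripper_force: 40.1
(np.float64(97.15960433714466), (np.float64(2646.0), np.float64(97.0), 1))
17.2 33.72 31.8 81.45 4.97 -7.36 -1.28 1.26 0.1 -0.44
time: 18.32
tcp_pos: [0.4975, -0.0703, 0.2547]
orientation: [0.809, 0.584, 0.057, -0.042]
ft_force: [-3.7, 3.7, 0.1]
opening: 0.199
gripper_force: 40.6
18.32 -7.1 -8.1 80.35 2.32 -0.18 -4.67 0.48 0.59 -0.3
(np.float64(15.970461293829402), (np.float64(3121.5), np.float64(16.0), 1))
```

```bash

python3 -m pendant '[{"travel":[0,0,0],"angular":[0,0,0]},{"travel":[0,0,0],"angular":[0,0,0]},{"travel":[0,0,0],"angular":[0,0,0]},{"travel":[0,0,0],"angular":[0,0,0]},{"travel":[0,0,0],"angular":[0,0,0]},{"travel":[0,0,0],"angular":[0,0,0]},{"travel":[0,0,0],"angular":[0,0,0]},{"travel":[0,0,0],"angular":[0,0,0]},{"travel":[0,0,0],"angular":[0,0,0]},{"travel":[0,0,0],"angular":[0,0,0]},{"travel":[0,0,0],"angular":[0,0,0]},{"travel":[0,0,0],"angular":[0,0,0]}]' 1 >/dev/null
python3 -c "
from wh import *
print(wheel_angle(capture('scene')))"
python3 -m pendant '[{"travel":[0,0,0],"angular":[0,0,0]},{"travel":[0,0,0],"angular":[0,0,0]},{"travel":[0,0,0],"angular":[0,0,0]},{"travel":[0,0,0],"angular":[0,0,0]},{"travel":[0,0,0],"angular":[0,0,0]},{"travel":[0,0,0],"angular":[0,0,0]},{"travel":[0,0,0],"angular":[0,0,0]},{"travel":[0,0,0],"angular":[0,0,0]}]' >/dev/null
python3 -c "
from wh import *
print(wheel_angle(capture('scene'))); print(*twist(*cur(),*target(np.radians(-8.1),.0815),1))"
```

```text
(np.float64(39.45713793612519), (np.float64(2946.0), np.float64(39.0), 1))
(np.float64(39.44391023015808), (np.float64(2946.5), np.float64(39.0), 1))
[-0.04514039 -0.016508   -0.03400574] [-0.0040695   0.01333123  0.02846119]
```

Rest positions are 97.1° from one side and 39.4° from the other (37.0° at first). Allowing for the small overshoot, the bottom is at a disc angle of about 68°. I regrip and turn by +28.6° (0.5 rad).

```bash

python3 -m pendant '[{"travel":[0,0,0],"angular":[0,0,0]},{"travel":[0,0,0],"angular":[0,0,0]},{"travel":[0,0,0],"angular":[0,0,0]},{"travel":[0,0,0],"angular":[0,0,0]},{"travel":[0,0,0],"angular":[0,0,0]},{"travel":[0,0,0],"angular":[0,0,0]}]' -1 50
python3 -m pendant '[{"travel":[0.136,0,0.003],"angular":[0,-0.5,0]},{"travel":[0.136,0,0.003],"angular":[0,-0.5,0]},{"travel":[0.136,0,0.003],"angular":[0,-0.5,0]},{"travel":[0.136,0,0.003],"angular":[0,-0.5,0]},{"travel":[0.136,0,0.003],"angular":[0,-0.5,0]},{"travel":[0.136,0,0.003],"angular":[0,-0.5,0]},{"travel":[0.136,0,0.003],"angular":[0,-0.5,0]},{"travel":[0.136,0,0.003],"angular":[0,-0.5,0]},{"travel":[0.136,0,0.003],"angular":[0,-0.5,0]},{"travel":[0.136,0,0.003],"angular":[0,-0.5,0]},{"travel":[0,0,0],"angular":[0,0,0]},{"travel":[0,0,0],"angular":[0,0,0]}]'; python3 log.py
python3 -c "
from wh import *
im=capture('scene'); print(wheel_angle(im)); cv2.imwrite('pics/end.png',im[:,:,::-1])"
```

```text
time: 21.72
tcp_pos: [0.4975, -0.0703, 0.2551]
orientation: [0.809, 0.584, 0.056, -0.042]
ft_force: [-5.5, 2.3, 2.4]
opening: 0.202
gripper_force: 52.2
time: 23.22
tcp_pos: [0.5105, -0.0324, 0.2507]
orientation: [0.798, 0.576, -0.145, 0.104]
ft_force: [-5.7, 2.1, 2.8]
opening: 0.205
gripper_force: 52.3
23.22 21.67 20.61 81.48 -0.79 2.71 -6.05 -0.16 1.06 -0.3
(np.float64(68.57333291115192), (np.float64(3124.5), np.float64(69.0), 1))
```

View pics/end.png

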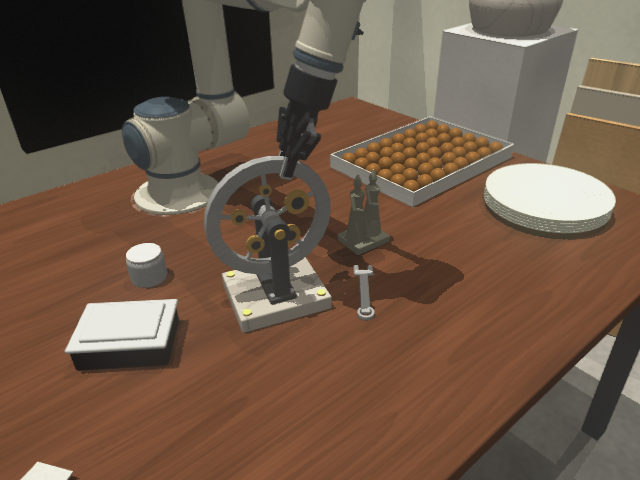

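The final view shows the gripper holding the rim at about (287,170), the largest disc at (297,203), and the bystanders where they were. The wheel is at 68.6°, within 1° of the target. Handing in.

```bash
python3 -c "
from rig import *
print(finish_job())"
```

```text
the job is handed in; nothing more can be done
None
```

The job is handed in at 23 s of the 72 s: the arm is gripping the rim and holding the wheel still, with the heavy side straight down to within about 2° by my estimate (midway between the two let-go stops), and the other things were not moved.

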